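# Lock the water-filter cap with its squeeze tabs

## Task

Close the drinking-water filter beside the new sink: take the loose white cap by its two upright tabs, squeeze them together, lower the cap into the canister's mouth with its lugs in the slots, and, still squeezing and pressing it gently down on the seal, turn it clockwise (seen from above) until you feel it stop. Then let go so that both tabs spring back out and the cap stays locked. Use a light hand: never force the canister, by pressing or by turning hard against the stop, and leave the other things where they are.

Things in the scene. Friction and masses are not known exactly. Their poses are not given: they have to be found in the camera images.
- cap_grip (a point): loose white cap, 0.19 kg, upright on the worktop. Point on its axis, 51 mm above its underside, between its two upright tabs: the height to grip. z up. Foot: round plug 73 mm across, 10.5 mm high, bevelled to 58 mm below. Two upright tabs at +y and -y, 24 mm wide along x, 6 mm thick, tops 67 mm above the underside, outer faces 62 mm apart at rest, 48 mm fully squeezed. Looks the same after a half turn.
- cap_lug (a point): middle of the cap's +x lug; a like one is at -x. Each lug is 16 mm wide, reaches 43 mm from the cap's axis and lies 2 to 8 mm above the underside
- tab_a (a joint): how far the cap's +y tab is squeezed in, m: 0 at rest (out), 0.007 fully in; sprung outwards, 4 N at first, 8 N at the end
- tab_b (a joint): the same for the -y tab. At each tab's foot is a tooth, 8 mm wide, 18.5 to 24 mm above the cap's underside, that reaches 49 mm from the axis at rest and 42 mm fully squeezed: it enters the mouth only when squeezed
- mouth (a point): centre of the rim on top of the white filter canister; z up. Opening 89 mm across in the grey lock ring on top (8 mm deep), 75 mm in the ledge below. The x axis runs through the two entry slots and the two brass side ports. Cap at the bottom: its grip point is 26 mm above this. Looks the same after a half turn.
- slot (a point): the +x entry slot in the ledge, 8 mm below the rim; a like one is at -x. Slots 22 mm wide, reaching 46 mm from the axis, for the cap's lugs. The ledge between them is 6.5 mm thick, with a groove under it: with the cap within 2 mm of the bottom the lugs pass under the ledge. It turns clockwise seen from above to a hard stop; the other way is blocked.
- seat (a point): centre of the canister's hard floor, 25 mm below the rim. A sprung seal stands 5 mm above it: it pushes up with 6 N when first touched and 11 N when the cap bottoms on the floor.
- canister: the canister, 114 mm across, 125 mm tall, foot 132 mm, fixed; origin at the centre of its underside, axes as the mouth. The stop comes after 30 to 70 degrees of turn, different each time: to be felt. Only within about 5 degrees of it do the released tabs spring out into two notches in the lock ring; the seal then lifts the cap 2.5 mm against the ledge. It takes 55 N at most, all contacts summed (some 1 N m of turning).
- sealant: orange sealant cartridge, 48 mm across, 250 mm tall with its nozzle, standing; bystander
- spare_filter: grey spare filter candle, 66 mm across, 160 mm tall, standing; bystander
- mug: white mug, 80 mm across, 90 mm tall; bystander
- screwdriver: screwdriver lying on the worktop; bystander
- tape_roll: roll of paper tape, 90 mm across, 22 mm high, lying flat; bystander
- washer: black rubber washer, 60 mm across, 6 mm thick, lying flat; bystander
- tape_measure: grey tape measure, 65 x 55 x 35 mm; bystander
Mind the look-alikes: they are no part of the job. Leave any purple or yellow look-alike of the part that bears cap_grip alone.

How it is judged (in metres and radians):
On the way:
1. the cap is down in the mouth with its lugs through the slots, not yet turned (z of cap_grip in the frame of mouth below 0.0305 m and horizontal distance between cap_grip and mouth below 0.006 m and angle between the x axis of cap_grip and the x axis of mouth, either way round below 0.25 rad).
At the end, for the whole second after the job is handed in: the cap sits in the mouth (grip point less than 31 mm above the rim, within 6 mm of the mouth's axis, upright within 5 degrees), turned at least 24 degrees from the entry slots, both tabs sprung out to within 2 mm of rest, released (z of cap_grip in the frame of mouth below 0.031 m and horizontal distance between cap_grip and mouth below 0.006 m and angle between the x axis of cap_grip and the x axis of mouth, either way round above 0.42 rad and angle between cap_grip's own z axis and vertical below 0.09 rad and value of joint each of tab_a, tab_b below 0.002 m); the robot touches nothing.
It fails at once if the canister is loaded with more than 55 N (pressed, or forced against the stop) (contact force between canister and anything else above 55 N).
It fails at once if another thing is moved more than 30 mm (distance of any of sealant, spare_filter, mug, screwdriver, tape_roll, washer, tape_measure from where it was at the start of the episode above 0.03 m).
It also fails if it takes over 70 s, if anything falls off the work surface, if the arm or the gripper's body presses on something with over 40 N, if the wrist force passes 120 N, or if a joint passes its speed limit or range.

## Robot

A 6-joint arm with a two-finger parallel gripper is mounted at the origin on the work surface. World frame = base frame: x ahead of the robot, y to its left, z up, the work surface at z = 0. Lengths are in m, angles in degrees, forces in N, time in s.
With the tool pointing down it reaches from about 0.3 to 0.75 m from the base axis. Payload 8.5 kg.
Tool frame: the origin (TCP) lies on the centre line of the jaws, within the pads' length; the fingertips stand 17 mm ahead of it and the grasp point (between the pads) lies 2 mm behind it; z points along the fingers, y is the direction in which the jaws open and shut (so a half turn about z gives the same grasp; the last joint's range is limited). The gripper opens to 85 mm and grips with 20 to 120 N. Pads are 22 mm wide; open, the fingers measure 114 mm over their backs; the gripper's body (76 mm by 85 mm) begins 54 mm behind the grasp point. The pads swing forward as they close: fully open they stand 13 mm farther back than shut.
Start: joints at [-76.851, 21.807, 74.336, -0, 83.858, -12.336], TCP at [0.237, -0.496, 0.248] pointing down, gripper open.
Joint ranges: [-178.18, 178.18], [-50.72, 133.34], [12.68, 142.11], [-81.47, 261.47], [9.98, 163.14], [-165.26, 165.26]. Speed limits (degrees/s): [136.94, 136.94, 180, 180, 180, 180].

## Interface

Orientations are given as a 3x3 rotation matrix whose columns are the frame's x, y, z axes.
In Python, from rig import env, imaging, close_job gives the robot as it stands.
- The arm moves only by the tool step_arm, never from a script. Its argument "steps" is one flat list of numbers, 7 for each row, row after row: the opening, from 0 (shut) to 1 (fully open), then the shift along the tool's x, y, z as a fraction of full scale, then the turn, a rotation vector about the tool's x, y, z as a fraction of full scale. A call has 1 to 10 rows; each row is the pose to reach, as a shift and turn from the pose commanded when the call began, along the tool's axes at that moment; what a row does not reach only later rows make up. Full scale, the value 1, is 0.3 m for a shift and 45 degrees for a turn. A row lasts 1/10 s, in which the tool goes at most 50 mm and 8.59 degrees, less where a joint would pass 70% of its speed; a pose out of reach is approached as far as the arm can. A call with a number of a shift or a turn outside -1 to 1 is refused whole. A call with a gripper value outside its range is refused whole. The fingers move at their own pace and stop on an object; "grip_force" is the grip in N (left out, the last holds). Time passes only in rows, so rows that repeat a pose let the fingers close. It gives the time, the measured TCP pose, the force and the opening at its end, in the units of the state.
- env.observe(): the state, without advancing time (a new reading comes with each control period).
- imaging.get_image(name): name is "scene" or "top" or "wrist"; returns (picture, depth): 384x512x3 uint8, blue, green, red; 384x512 float32, m along the optical axis (not along the pixel's ray), 0 where there is no reading.
- imaging.get_calibration(name): a dict with "camera_matrix" (3x3 intrinsics, pixels), "world_from_camera" (4x4, takes a point from camera to world coordinates). Camera axes: x right, y down, z forward; pixel columns grow to the right and rows downward; lengths in m; the calibration is good to about 2 mm. A picture is of the moment at which its call begins: read the wrist's pose just before it. get_calibration takes no time and is no camera call; for the wrist camera it gives the pose at the moment of the call.
- close_job(): hands the job in, once; it reports no verdict.
Trained networks look in the newest picture that a camera, given by its name, has taken for a name from the list of things; names that differ only in an ending like _2 or _b are one class to them, and where a whole thing is asked for, a point or a joint stands for the part that bears it (a point fixed in the world has none). Each returns a list of dicts, best first, with "score" (0 to 1); they miss things now and then, are a little off and sometimes report something else, mostly with a low value. They report only what shows in the picture. A call takes as long as a camera call. They do not tell look-alikes from the thing itself.
- imaging.spot_in(camera, target): "pixel" ([column, row] in pixels, amid what is visible of it).
- imaging.regions_of(camera, target): "mask" (384x512 bool, what is visible of it) and "pixel" ([column, row] in pixels, amid what is visible of it).
- imaging.pinpoint(camera, target): "pixel" ([column, row] in pixels: a listed point, or the origin of a listed thing).
The state is a dict: "time_s": time; "q": joint angles; "qvel": joint speeds; "joint_efforts": joint torques, N m; "position": TCP position; "tool_rot": TCP orientation; "ft_force": force on the tool from outside, world axes, zero at the start; "wrist_torque": the same for the moment, N m; "grip_width": finger opening in m.
Only numpy, scipy, OpenCV 4.12 (cv2) and the standard library are available. Lean on these libraries where they do the work, as an engineer would, in place of code of your own. Each camera call takes 0.05 s, during which the arm holds its last target.

## Working session

There is one attempt and no reset: what is moved stays moved. The work goes in short steps, Python scripts to look and compute and a tool call to move; the robot and the scene stay as the last step left them, time stands still between calls to the robot, and variables do not carry over. Pictures are saved under pics/ and viewed, and the job is handed in when it is done.

Besides the shell and the picture viewer there is one more tool, called as name(argument=value, ...), one argument or row to a line, values as JSON. step_arm: Moves the arm, as the interface text tells. Shift numbers are shares of 0.3 m and turn numbers shares of 45 degrees, none past 1 either way. Its arguments: {"type":"object","properties":{"steps":{"type":"array","items":{"type":"number"}},"grip_force":{"type":"number"}},"required":["steps"]}

```bash
mkdir -p pics; ls; python3 - <<'E'
from rig import env, imaging
import cv2
s=env.observe(); print({k:s[k] for k in s})
for n in ["scene","top","wrist"]:
    im,d=imaging.get_image(n); cv2.imwrite(f"pics/{n}0.png",im)
    c=imaging.get_calibration(n); print(n,c["camera_matrix"].tolist(),c["world_from_camera"].round(3).tolist())
    for t in ["cap_grip","cap_lug","mouth","slot"]:
        print(t,[(p["pixel"],round(p["score"],2)) for p in imaging.pinpoint(n,t)[:5]])
E
```

```text
pics
{'time_s': 0.0, 'q': array([-7.68504638e+01,  2.18406708e+01,  7.43848689e+01,  1.30276828e-03,
        8.38575519e+01, -1.23365059e+01]), 'qvel': array([ 0.04069216,  0.0158306 , -0.03556095, -0.09112663, -0.06505229,
        0.0303806 ]), 'joint_efforts': array([-3.77203187e-04, -4.48462915e+01, -2.31281036e+01, -1.78329287e-04,
        4.80668532e-03,  9.00714468e-06]), 'position': array([ 0.23659478, -0.49621571,  0.24771407]), 'tool_rot': array([[ 9.02691240e-01,  4.30288775e-01, -3.07901241e-04],
       [ 4.30288757e-01, -9.02690189e-01,  1.41733858e-03],
       [ 3.31925452e-04, -1.41190556e-03, -9.99998948e-01]]), 'ft_force': array([ 0.76307237,  0.25319694, -0.32199246]), 'wrist_torque': array([-0.04407993,  0.00122734, -0.03960965]), 'grip_width': 0.08543662729328065}
scene [[496.37397278727246, 0.0, 255.0330174857863], [0.0, 496.37397278727246, 182.56556800168744], [0.0, 0.0, 1.0]] [[-0.794, 0.334, -0.508, 1.142], [0.608, 0.455, -0.651, 0.618], [0.014, -0.825, -0.564, 0.775], [0.0, 0.0, 0.0, 1.0]]
cap_grip [([392.0, 230.6], 0.84), ([336.4, 301.9], 0.81), ([368.3, 264.
[... 187 characters left out ...]
.4916147515022], [0.0, 376.04513320896507, 185.23330570951973], [0.0, 0.0, 1.0]] [[0.069, -0.976, 0.206, 0.369], [-0.998, -0.067, 0.018, -0.127], [-0.004, -0.207, -0.978, 0.942], [0.0, 0.0, 0.0, 1.0]]
cap_grip [([145.1, 211.1], 0.73), ([152.7, 265.6], 0.67)]
cap_lug [([145.2, 199.0], 0.87), ([165.9, 249.7], 0.78), ([145.0, 174.4], 0.62), ([389.1, 223.7], 0.61)]
mouth []
slot [([312.6, 184.7], 0.89), ([311.8, 206.2], 0.22)]
wrist [[345.3711012902557, 0.0, 254.35269566310262], [0.0, 345.3711012902557, 192.92081817547094], [0.0, 0.0, 1.0]] [[0.43, -0.866, -0.256, 0.301], [-0.903, -0.413, -0.122, -0.467], [-0.0, 0.283, -0.959, 0.374], [0.0, 0.0, 0.0, 1.0]]
cap_grip []
cap_lug []
mouth []
slot []
```

View pics/scene0.png

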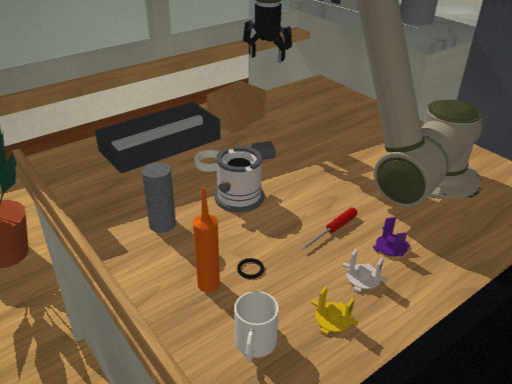

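View pics/top0.png

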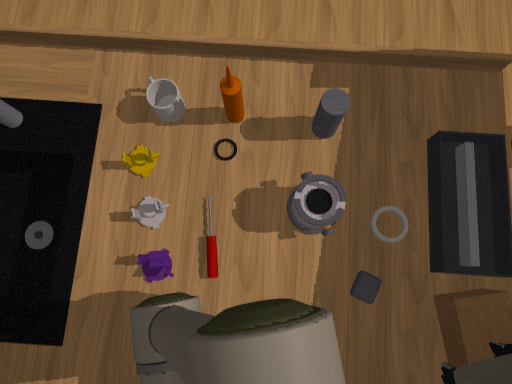

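View pics/wrist0.png

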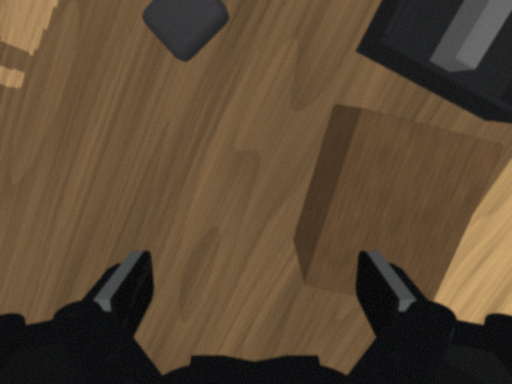

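Top view: white cap at about (150,212), with yellow (141,161) and purple (156,265) look-alikes beside it. The canister is at about (318,203). Next I measure with depth clouds.

```bash
cat > h.py <<'E'
import numpy as np, cv2
from rig import env, imaging
def cloud(n,d,c=None):
    c=c or imaging.get_calibration(n); K=c["camera_matrix"];T=c["world_from_camera"]
    v,u=np.mgrid[:384,:512]
    P=np.stack([(u-K[0,2])/K[0,0]*d,(v-K[1,2])/K[1,1]*d,d],-1)
    return P@T[:3,:3].T+T[:3,3]
def atz(n,px,z,c=None):
    c=c or imaging.get_calibration(n); K=c["camera_matrix"];T=c["world_from_camera"]
    r=T[:3,:3]@np.linalg.solve(K,[px[0],px[1],1.]); o=T[:3,3]
    return o+r*(z-o[2])/r[2]
def proj(n,p,c=None):
    c=c or imaging.get_calibration(n); K=c["camera_matrix"];T=np.linalg.inv(c["world_from_camera"])
    q=K@(T[:3,:3]@np.asarray(p)+T[:3,3]); return q[:2]/q[2]
E
python3 - <<'E'
from h import *
im,d=imaging.get_image("top")
P=cloud("top",d)
np.set_printoptions(precision=4,suppress=True)
print("cap",atz("top",(145.1,211.1),.051),"lug",atz("top",(145.2,199),.005),atz("top",(145,174.4),.005))
print("scene",[atz("scene",p,.051) for p in [(368.3,264.6)]], "mouth",atz("scene",(240.2,157.2),.125),"slots",atz("scene",(229.9,167),.117),atz("top",(312.6,184.7),.117))
# cap region
hsv=cv2.cvtColor(im,cv2.COLOR_BGR2HSV)
sub=np.zeros((384,512),bool); sub[188:240,120:180]=True
m=sub&(P[...,2]>.004)&(P[...,2]<.08)&(hsv[...,1]<60)
print("cap cloud",m.sum(),P[m].mean(0),P[m].max(0))
hi=m&(P[...,2]>.045); print("tabs",P[hi])
sub[:]=0; sub[165:245,275:360]=True
m=sub&(P[...,2]>.115)&(P[...,2]<.14); q=P[m]; print("rim",len(q),q.mean(0),q.min(0),q.max(0),np.median(q[:,2]))
c,r=cv2.minEnclosingCircle(q[:,:2].astype(np.float32)); print(c,r)
z=cv2.resize(im[170:250,100:200],None,fx=7,fy=7,interpolation=cv2.INTER_CUBIC); cv2.imwrite("pics/zc.png",z)
z=cv2.resize(im[160:250,270:370],None,fx=6,fy=6,interpolation=cv2.INTER_CUBIC); cv2.imwrite("pics/zm.png",z)
E
```

```text
cap [0.4754 0.1551 0.051 ] lug [0.5116 0.1735 0.005 ] [0.5751 0.1825 0.005 ]
scene [array([0.4834, 0.1647, 0.051 ])] mouth [ 0.5174 -0.2433  0.125 ] slots [ 0.5574 -0.2315  0.117 ] [ 0.5527 -0.2327  0.117 ]
cap cloud 754 [0.4778 0.1516 0.0222] [0.52   0.1965 0.0704]
tabs [[0.5017 0.1336 0.0636]
 [0.5016 0.1306 0.0657]
 [0.4989 0.1324 0.0667]
 [0.4991 0.1302 0.0661]
 [0.4994 0.128  0.0655]
 [0.5008 0.1282 0.0567]
 [0.4965 0.132  0.067 ]
 [0.4968 0.1299 0.066 ]
 [0.4968 0.1273 0.0669]
 [0.4982 0.1273 0.0587]
 [0.4999 0.1281 0.0476]
 [0.4943 0.1322 0.0653]
 [0.4943 0.1294 0.0667]
 [0.4939 0.126  0.0704]
 [0.4948 0.1251 0.0654]
 [0.4974 0.1276 0.0482]
 [0.4918 0.1288 0.0676]
 [0.4922 0.1269 0.0661]
 [0.4926 0.1251 0.0644]
 [0.4942 0.1258 0.0536]
 [0.4956 0.1258 0.0451]
 [0.4895 0.1288 0.0668]
 [0.4894 0.1259 0.0686]
 [0.4899 0.1241 0.0667]
 [0.4911 0.1238 0.0593]
 [0.4932 0.1255 0.045 ]
 [0.4871 0.1282 0.0676]
 [0.4874 0.1262 0.0664]
 [0.4875 0.1239 0.0665]
 [0.4885 0.1232 0.0605]
 [0.4894 0.1224 0.055 ]
 [0.4853 0.1266 0.0642]
 [0.4849 0.123  0.0683]
 [0.4857 0.122  0.0637]
 [0.4875 0.1
[... 1018 characters left out ...]
]
 [0.4646 0.1798 0.0672]
 [0.4646 0.1769 0.0687]
 [0.4649 0.1751 0.0671]
 [0.4667 0.1749 0.0541]
 [0.4622 0.1793 0.0675]
 [0.4628 0.1784 0.0635]
 [0.4627 0.1751 0.0662]
 [0.4629 0.173  0.0655]
 [0.4642 0.1741 0.0552]
 [0.4652 0.1745 0.0472]
 [0.4601 0.1767 0.0673]
 [0.4604 0.1747 0.0663]
 [0.4605 0.1724 0.0663]
 [0.4615 0.1728 0.0583]
 [0.4622 0.172  0.0534]
 [0.4579 0.1769 0.0657]
 [0.4579 0.174  0.0676]
 [0.4581 0.1718 0.067 ]
 [0.4592 0.1728 0.0574]
 [0.4599 0.1721 0.0522]
 [0.4577 0.1752 0.0493]
 [0.4579 0.1729 0.049 ]]
rim 1138 [ 0.5182 -0.2503  0.1222] [ 0.4622 -0.3064  0.115 ] [ 0.575  -0.1924  0.1288] 0.12375215788142796
(0.5188211798667908, -0.24958840012550354) 0.05758507549762726
```

View pics/zc.png

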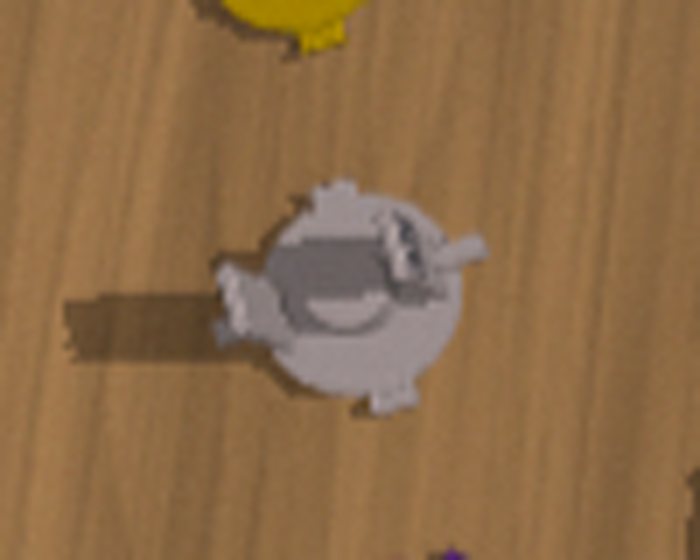

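View pics/zm.png

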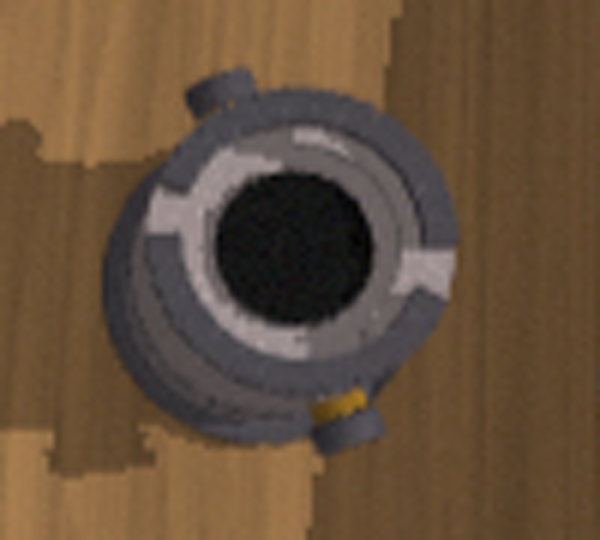

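White cap: tab tops near (0.492,0.126) and (0.469,0.178), z 0.067 and about 57 mm apart, which agrees with the given sizes. So the axis is at about (0.4805,0.152) with the tabs along 114°. Canister rim centre is at (0.519,-0.250), slot axis about 21°. I'll hover over the cap for a close look.

```bash
cat >> h.py <<'E'
def plan(p,psi=None,tilt=True):
    "shift/turn numbers from present pose to p with tool y at heading psi, straight down"
    s=env.observe(); R=s["tool_rot"]
    from scipy.spatial.transform import Rotation as Ro
    dv=R.T@(np.asarray(p)-s["position"])
    rv=np.zeros(3)
    if psi is not None:
        a=np.radians(psi); y=np.array([np.cos(a),np.sin(a),0]); z=np.array([0,0,-1.]); x=np.cross(y,z)
        rv=Ro.from_matrix(R.T@np.stack([x,y,z],1)).as_rotvec(degrees=True)
    print("shift",(dv/.3).round(4),"turn",(rv/45).round(4),"now",s["position"].round(4),"psi",np.degrees(np.arctan2(R[1,1],R[0,1])).round(2),"F",s["ft_force"].round(1),"t",s["time_s"],"w",s["grip_width"].round(4))
E
python3 -c "
from h import *
plan([.36,-.17,.25],-65);plan([.48,.152,.21],-66)"
```

```text
Traceback (most recent call last):
  File "h.py", line 24, in plan
    print("shift",(dv/.3).round(4),"turn",(rv/45).round(4),"now",s["position"].round(4),"psi",np.degrees(np.arctan2(R[1,1],R[0,1])).round(2),"F",s["ft_force"].round(1),"t",s["time_s"],"w",s["grip_width"].round(4))
                                                                                                                                                                                            ^^^^^^^^^^^^^^^^^^^^^
AttributeError: 'float' object has no attribute 'round'
```

```bash
sed -i 's/s\["grip_width"\].round(4)/round(s["grip_width"],4)/' h.py
python3 -c "
from h import *
plan([.36,-.25,.26],-65);plan([.36,-.17,.26],-65);plan([.48,.152,.21],-66)"
```

```text
shift [ 0.7246 -0.5647 -0.0389] turn [ 0.0001 -0.      0.0108] now [ 0.2367 -0.4964  0.2483] psi -64.51 F [-0.3 -0.7  0.1] t 0.8 w 0.0858
shift [ 0.8393 -0.8054 -0.0389] turn [ 0.0001 -0.      0.0108] now [ 0.2367 -0.4964  0.2483] psi -64.51 F [-0.3 -0.7  0.1] t 0.8 w 0.0858
shift [ 1.6623 -1.6021  0.1278] turn [ 0.0001 -0.      0.033 ] now [ 0.2367 -0.4964  0.2483] psi -64.51 F [-0.3 -0.7  0.1] t 0.8 w 0.0858
```

step_arm(
  steps=[1, 0.83, -0.8, 0, 0, 0, 0.03, 1, 0.83, -0.8, 0, 0, 0, 0.03, 1, 0.83, -0.8, 0, 0, 0, 0.03, 1, 0.83, -0.8, 0, 0, 0, 0.03, 1, 0.83, -0.8, 0, 0, 0, 0.03, 1, 0.83, -0.8, 0, 0, 0, 0.03, 1, 0.83, -0.8, 0, 0, 0, 0.03],
)

```text
time_s: 1.5
position: [0.3584, -0.1706, 0.2486]
tool_rot: [[0.913, 0.409, 0.001], [0.409, -0.913, -0.0], [0.0, 0.001, -1.0]]
ft_force: [1.3, 0.5, -0.7]
grip_width: 0.0853
```

step_arm(
  steps=[1, 0.85, -0.83, 0.12, 0, 0, 0, 1, 0.85, -0.83, 0.12, 0, 0, 0, 1, 0.85, -0.83, 0.12, 0, 0, 0, 1, 0.85, -0.83, 0.12, 0, 0, 0, 1, 0.85, -0.83, 0.12, 0, 0, 0, 1, 0.85, -0.83, 0.12, 0, 0, 0, 1, 0.85, -0.83, 0.12, 0, 0, 0, 1, 0.85, -0.83, 0.12, 0, 0, 0, 1, 0.85, -0.83, 0.12, 0, 0, 0],
)

```text
time_s: 2.4
position: [0.489, 0.1598, 0.2119]
tool_rot: [[0.912, 0.411, -0.001], [0.411, -0.912, -0.0], [-0.001, -0.0, -1.0]]
ft_force: [-1.0, 0.2, -0.0]
grip_width: 0.0852
```

```bash
python3 - <<'E'
from h import *
np.set_printoptions(precision=4,suppress=True)
plan([.4805,.152,.2],-66)
c=imaging.get_calibration("wrist"); im,d=imaging.get_image("wrist"); P=cloud("wrist",d,c)
cv2.imwrite("pics/w1.png",im)
for t in ["cap_grip","cap_lug"]:
    print(t,[(p["pixel"],round(p["score"],2),atz("wrist",p["pixel"],.051 if t=="cap_grip" else .005,c)) for p in imaging.pinpoint("wrist",t)])
near=np.hypot(P[...,0]-.48,P[...,1]-.152)<.06
m=near&(P[...,2]>.060)&(P[...,2]<.072)
n,l,st,cen=cv2.connectedComponentsWithStats(m.astype(np.uint8))
for i in range(1,n):
    if st[i,4]>20: q=P[l==i]; print(st[i,4],q.mean(0),cv2.minAreaRect((q[:,:2]*1000).astype(np.float32)))
m=near&(P[...,2]>.007)&(P[...,2]<.02); q=P[m];print("plug",len(q)); 
E
```

```text
shift [-0.0366  0.0122  0.0396] turn [-0.0002  0.001   0.0063] now [0.489  0.1598 0.2119] psi -65.71 F [-1.   0.2 -0. ] t 2.4 w 0.0852
cap_grip [([224.3, 319.1], 0.86, array([0.3482, 0.1277, 0.051 ]))]
cap_lug [([256.2, 142.5], 0.72, array([0.5109, 0.1672, 0.005 ])), ([259.5, 274.8], 0.62, array([0.3823, 0.1051, 0.005 ])), ([272.1, 70.4], 0.62, array([0.5765, 0.1811, 0.005 ]))]
249 [0.468  0.1789 0.0658] ((467.50213623046875, 179.04393005371094), (23.76234245300293, 6.505527019500732), 22.89805030822754)
243 [0.4904 0.1278 0.066 ] ((489.9448547363281, 127.2341079711914), (23.67228889465332, 6.745594024658203), 23.92504119873047)
plug 3058
```

View pics/w1.png

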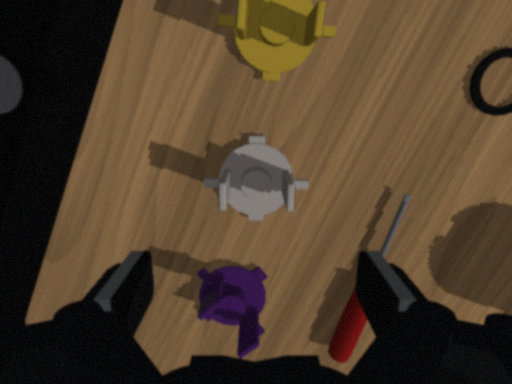

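The wrist view shows the white cap at (257,180), with yellow above it and purple at (235,295). Tab tops give the centre at (0.4787,0.1531) and heading -66.6°; top and wrist agree within 2 mm.

```bash
python3 -c "
from h import *
plan([.4787,.1531,.09],-66.6);plan([.4787,.1531,.049],-66.6)"
```

```text
shift [-3.700e-02 -2.000e-04  4.086e-01] turn [0.0004 0.     0.0146] now [0.4888 0.1576 0.2126] psi -65.94 F [ 0.3 -0.7 -0.2] t 2.55 w 0.0855
shift [-3.700e-02 -2.000e-04  5.452e-01] turn [0.0004 0.     0.0146] now [0.4888 0.1576 0.2126] psi -65.94 F [ 0.3 -0.7 -0.2] t 2.55 w 0.0855
```

step_arm(
  steps=[1, -0.037, 0, 0.2, 0, 0, 0.015, 1, -0.037, 0, 0.35, 0, 0, 0.015, 1, -0.037, 0, 0.41, 0, 0, 0.015, 1, -0.037, 0, 0.41, 0, 0, 0.015],
  grip_force=20,
)

```text
time_s: 2.95
position: [0.4774, 0.1527, 0.0872]
tool_rot: [[0.918, 0.396, -0.006], [0.396, -0.918, -0.001], [-0.006, -0.002, -1.0]]
ft_force: [0.3, 0.0, 0.7]
grip_width: 0.0855
```

```bash
python3 - <<'E'
from h import *
np.set_printoptions(precision=4,suppress=True)
plan([.4787,.1531,.049],-66.6)
c=imaging.get_calibration("wrist"); im,d=imaging.get_image("wrist"); P=cloud("wrist",d,c)
cv2.imwrite("pics/w2.png",im)
near=np.hypot(P[...,0]-.48,P[...,1]-.152)<.06
m=near&(P[...,2]>.060)&(P[...,2]<.072)
n,l,st,cen=cv2.connectedComponentsWithStats(m.astype(np.uint8))
for i in range(1,n):
    if st[i,4]>20: q=P[l==i]; print(st[i,4],q.mean(0),cv2.minAreaRect((q[:,:2]*1000).astype(np.float32)))
E
```

```text
shift [0.0053 0.0008 0.1274] turn [-0.0023  0.0071 -0.0015] now [0.4774 0.1527 0.0872] psi -66.67 F [0.3 0.  0.7] t 2.95 w 0.0855
775 [0.4686 0.1789 0.0659] ((467.20782470703125, 179.05580139160156), (24.406173706054688, 7.0167622566223145), 23.118629455566406)
765 [0.4905 0.1281 0.066 ] ((489.74151611328125, 127.11680603027344), (24.07947540283203, 6.971684455871582), 23.521568298339844)
```

View pics/w2.png

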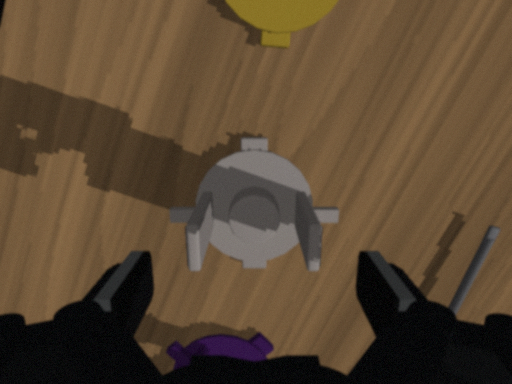

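step_arm(
  steps=[1, 0.005, 0.001, 0.06, 0, 0.007, 0, 1, 0.005, 0.001, 0.127, 0, 0.007, 0, 1, 0.005, 0.001, 0.127, 0, 0.007, 0, 0.5, 0.005, 0.001, 0.127, 0, 0.007, 0, 0.5, 0.005, 0.001, 0.127, 0, 0.007, 0, 0.5, 0.005, 0.001, 0.127, 0, 0.007, 0, 0.5, 0.005, 0.001, 0.127, 0, 0.007, 0, 0.5, 0.005, 0.001, 0.127, 0, 0.007, 0],
  grip_force=30,
)

```text
time_s: 3.8
position: [0.4816, 0.1547, 0.0536]
tool_rot: [[0.917, 0.398, 0.009], [0.398, -0.917, 0.003], [0.01, 0.001, -1.0]]
ft_force: [-2.4, 0.2, 13.0]
grip_width: 0.0459
```

```bash
python3 -c "
from h import *
plan([.4787,.1531,.049],-66.6)
im,d=imaging.get_image('wrist');cv2.imwrite('pics/w3.png',im)
plan([.4787,.1531,.049],-66.6)"
```

```text
shift [-0.0111  0.0011  0.0153] turn [ 0.0018 -0.0123  0.0014] now [0.4816 0.1547 0.0536] psi -66.54 F [-2.4  0.2 13. ] t 3.8 w 0.0459
shift [-0.0111  0.0011  0.0153] turn [ 0.0018 -0.0123  0.0014] now [0.4816 0.1547 0.0536] psi -66.54 F [-1.8  0.  13.7] t 3.85 w 0.0458
```

View pics/w3.png

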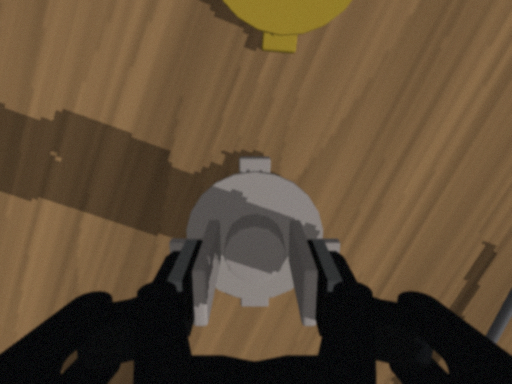

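The tabs are squeezed between the pads (width 46 mm). The 13 N reading is the pads' forward swing pressing the cap on the worktop. Lifting.

step_arm(
  steps=[0.5, 0, 0, -0.02, 0, 0, 0, 0.5, 0, 0, -0.1, 0, 0, 0, 0.5, 0, 0, -0.3, 0, 0, 0, 0.5, 0, 0, -0.45, 0, 0, 0, 0.5, 0, 0, -0.6, 0, 0, 0, 0.5, 0, 0, -0.6, 0, 0, 0, 0.5, 0, 0, -0.6, 0, 0, 0],
)

```text
time_s: 4.55
position: [0.4793, 0.1542, 0.232]
tool_rot: [[0.917, 0.398, 0.007], [0.398, -0.917, 0.002], [0.007, 0.001, -1.0]]
ft_force: [1.3, 0.2, -2.9]
grip_width: 0.0455
```

```bash
python3 - <<'E'
from h import *
np.set_printoptions(precision=4,suppress=True)
plan([.5188,-.2496,.23],-69)
for n in ["wrist","scene"]:
    im,d=imaging.get_image(n);cv2.imwrite(f'pics/{n}4.png',im)
im,d=imaging.get_image("top"); cv2.imwrite('pics/top4.png',im)
E
```

```text
shift [-0.415   1.2871  0.0046] turn [ 0.0006 -0.0091  0.0547] now [0.4793 0.1542 0.232 ] psi -66.54 F [ 1.3  0.2 -2.9] t 4.55 w 0.0455
```

View pics/wrist4.png

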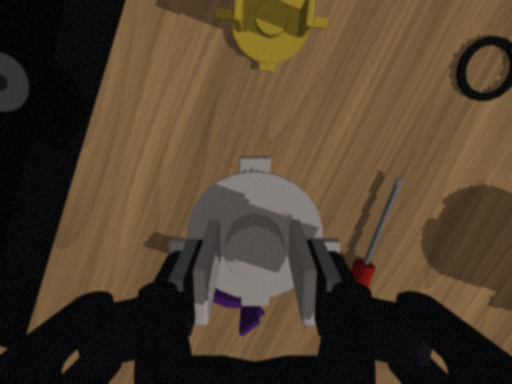

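View pics/scene4.png

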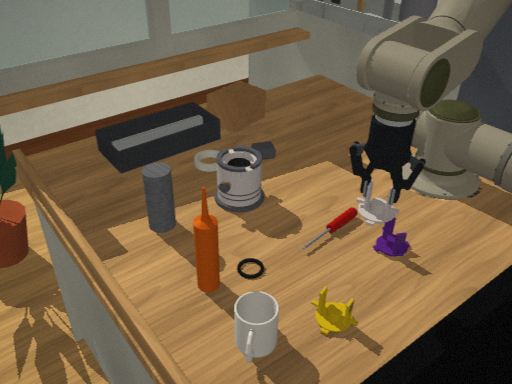

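The cap is held upright in the fingers. I stop short of the canister so the wrist camera sees the mouth past the cap.

```bash
python3 -c "
from h import *
plan([.405,-.299,.25],-66.6)"
```

```text
shift [-0.8266  1.2876 -0.071 ] turn [-0.0015 -0.0027  0.0013] now [0.4787 0.1541 0.2297] psi -66.54 F [ 1.   0.2 -2.9] t 4.7 w 0.0451
```

step_arm(
  steps=[0.5, -0.1, 0.15, -0.035, 0, 0, 0, 0.5, -0.2, 0.3, -0.07, 0, 0, 0, 0.5, -0.3, 0.45, -0.07, 0, 0, 0, 0.5, -0.4, 0.6, -0.07, 0, 0, 0, 0.5, -0.5, 0.75, -0.07, 0, 0, 0, 0.5, -0.55, 0.86, -0.07, 0, 0, 0],
)

```text
time_s: 5.3
position: [0.4301, -0.1414, 0.2502]
tool_rot: [[0.917, 0.398, 0.003], [0.398, -0.917, 0.004], [0.004, -0.002, -1.0]]
ft_force: [1.3, 1.4, -2.2]
grip_width: 0.0452
```

step_arm(
  steps=[0.5, -0.12, 0.15, 0, 0, 0, 0, 0.5, -0.22, 0.3, 0, 0, 0, 0, 0.5, -0.28, 0.43, 0, 0, 0, 0, 0.5, -0.28, 0.43, 0, 0, 0, 0, 0.5, -0.28, 0.43, 0, 0, 0, 0, 0.5, -0.28, 0.43, 0, 0, 0, 0],
)

```text
time_s: 5.9
position: [0.4056, -0.2906, 0.25]
tool_rot: [[0.917, 0.399, 0.004], [0.399, -0.917, 0.004], [0.005, -0.002, -1.0]]
ft_force: [0.5, -0.1, -2.5]
grip_width: 0.0454
```

```bash
python3 - <<'E'
from h import *
np.set_printoptions(precision=4,suppress=True)
plan([.5188,-.2496,.23],-69)
c=imaging.get_calibration("wrist"); s=env.observe(); im,d=imaging.get_image("wrist"); P=cloud("wrist",d,c)
cv2.imwrite("pics/w5.png",im); np.savez("w5.npz",im=im,d=d,P=P,T=c["world_from_camera"],pos=s["position"],R=s["tool_rot"])
for t in ["mouth","slot","cap_lug","cap_grip"]:
    print(t,[(p["pixel"],round(p["score"],2),atz("wrist",p["pixel"],.125 if t=="mouth" else .117,c)) for p in imaging.pinpoint("wrist",t)])
E
```

```text
shift [0.4002 0.0251 0.0685] turn [-0.0033 -0.0064  0.0554] now [ 0.4056 -0.2906  0.25  ] psi -66.51 F [ 0.5 -0.1 -2.5] t 5.9 w 0.0454
mouth [([262.5, 14.8], 0.59, array([ 0.5174, -0.2482,  0.125 ]))]
slot []
cap_lug [([251.6, 169.0], 0.61, array([ 0.4178, -0.2833,  0.117 ]))]
cap_grip [([252.2, 277.6], 0.7, array([ 0.3325, -0.3207,  0.117 ]))]
```

View pics/w5.png

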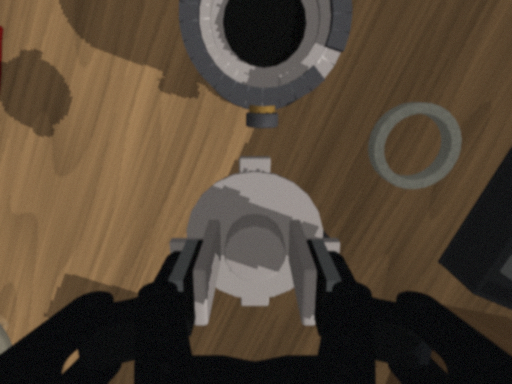

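The mouth is cut off at the image top (262,15). I move a little closer and higher.

step_arm(
  steps=[0.5, 0.08, 0, -0.13, 0, 0, 0, 0.5, 0.13, 0, -0.2, 0, 0, 0, 0.5, 0.13, 0, -0.2, 0, 0, 0, 0.5, 0.13, 0, -0.2, 0, 0, 0],
)

```text
time_s: 6.55
position: [0.441, -0.2757, 0.3104]
tool_rot: [[0.917, 0.399, 0.004], [0.399, -0.917, 0.003], [0.005, -0.001, -1.0]]
ft_force: [0.3, -0.6, -2.4]
grip_width: 0.0451
```

```bash
python3 - <<'E'
from h import *
np.set_printoptions(precision=4,suppress=True)
plan([.5188,-.2496,.23],-69)
c=imaging.get_calibration("wrist"); s=env.observe(); im,d=imaging.get_image("wrist"); P=cloud("wrist",d,c)
cv2.imwrite("pics/w6.png",im); np.savez("w6.npz",im=im,d=d,P=P,T=c["world_from_camera"],K=c["camera_matrix"],pos=s["position"],R=s["tool_rot"])
for t in ["mouth","slot","cap_lug","cap_grip"]:
    print(t,[(p["pixel"],round(p["score"],2),atz("wrist",p["pixel"],.125 if t=="mouth" else .117,c)) for p in imaging.pinpoint("wrist",t)])
z=cv2.resize(im[0:170,150:380],None,fx=3.4,fy=3.4,interpolation=cv2.INTER_CUBIC);cv2.imwrite("pics/w6z.png",z)
E
```

```text
shift [0.2713 0.0238 0.2693] turn [-0.0009 -0.0063  0.0561] now [ 0.441  -0.2757  0.3104] psi -66.48 F [ 0.3 -0.6 -2.4] t 6.55 w 0.0451
mouth [([260.2, 80.4], 0.85, array([ 0.5168, -0.2486,  0.125 ]))]
slot [([264.6, 29.9], 0.75, array([ 0.5558, -0.2356,  0.117 ]))]
cap_lug [([253.1, 168.7], 0.89, array([ 0.4419, -0.2745,  0.117 ]))]
cap_grip [([251.6, 277.0], 0.77, array([ 0.3363, -0.3187,  0.117 ]))]
```

View pics/w6z.png

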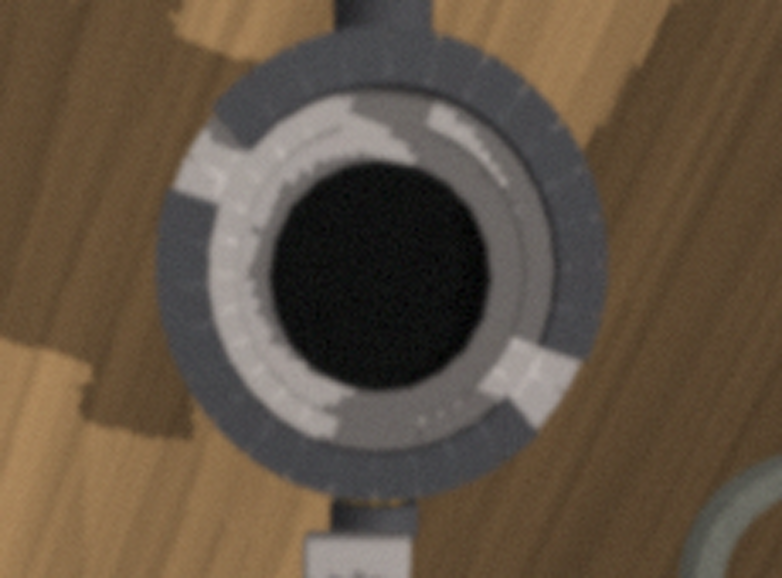

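The zoom shows the mouth centred, ports at top and bottom centre, and notches at roughly 33° clockwise from the tab line. Now I refine centre, heading and the cap-in-hand pose from depth.

```bash
python3 - <<'E'
from h import *
from scipy.optimize import least_squares
np.set_printoptions(precision=4,suppress=True)
a=np.load("w6.npz"); P,im,pos,R=a["P"],a["im"],a["pos"],a["R"]
hsv=cv2.cvtColor(im,cv2.COLOR_BGR2HSV)
rows=np.mgrid[:384,:512][0]
r=np.hypot(P[...,0]-.518,P[...,1]+.249)
top=(P[...,2]>.119)&(P[...,2]<.131)&(r<.065)&(rows<155); q=P[top]
print("rim",top.sum(),"z med",np.median(q[:,2]),cv2.minEnclosingCircle(q[:,:2].astype(np.float32)))
# inner & outer edges per angle
c=np.array([.518,-.249])
for it in range(4):
    th=np.arctan2(q[:,1]-c[1],q[:,0]-c[0]); rr=np.hypot(*(q[:,:2]-c).T)
    b=((th+np.pi)/(2*np.pi)*36).astype(int)%36
    pts=[];po=[]
    for k in range(36):
        s=rr[b==k]
        if len(s)>15:
            t=(k+.5)/36*2*np.pi-np.pi; u=np.array([np.cos(t),np.sin(t)])
            pts.append(c+u*np.percentile(s,4)); po.append(c+u*np.percentile(s,97))
    fi=least_squares(lambda p:np.hypot(*(np.array(pts)-p[:2]).T)-p[2],[*c,.045],loss="soft_l1",f_scale=.001).x
    fo=least_squares(lambda p:np.hypot(*(np.array(po)-p[:2]).T)-p[2],[*c,.057],loss="soft_l1",f_scale=.001).x
    c=(fi[:2]+fo[:2])/2
print("in",fi,"out",fo,"c",c)
r=np.hypot(P[...,0]-c[0],P[...,1]-c[1])
m=(P[...,2]>.07)&(P[...,2]<.118)&(r>.060)&(r<.09)&(rows<152)
n,l,st,_=cv2.connectedComponentsWithStats(m.astype(np.uint8))
for i in range(1,n):
    if st[i,4]>15:
        v=P[l==i]; dxy=v[:,:2]-c; an=np.degrees(np.arctan2(*dxy.mean(0)[::-1])); print("port",st[i],v.mean(0),an, cv2.minAreaRect((v[:,:2]*1000).astype(np.float32)))
# notches: light pixels in ring r 0.046..0.056
g=(hsv[...,2]>115)&(hsv[...,1]<50)&(r>.0465)&(r<.056)&(rows<150)&(P[...,2]>.1)
th=np.degrees(np.arctan2(P[...,1]-c[1],P[...,0]-c[0]))
n,l,st,_=cv2.connectedComponentsWithStats(g.astype(np.uint8))
for i in range(1,n):
    if st[i,4]>15: print("notch",st[i],np.percentile(th[l==i],[3,50,97]),P[l==i][:,2].mean())
# cap in tool frame
L=(P-pos)@R
cap=(rows>150)&(hsv[...,1]<60)&(hsv[...,2]>60)&(L[...,2]>-.03)&(L[...,2]<.07)&(np.hypot(L[...,0],L[...,1])<.055)
z=L[...,2][cap]; print(np.histogram(z,bins=np.arange(-.03,.071,.005)))
E
```

```text
rim 5325 z med 0.12484978488892673 ((0.5174763202667236, -0.24996699392795563), 0.0573604479432106)
in [ 0.5174 -0.25    0.0446] out [ 0.5174 -0.2501  0.0566] c [ 0.5174 -0.25  ]
port [248   0  30  10 226] [ 0.5803 -0.2234  0.0853] 22.92076376779775 ((580.8829345703125, -223.64976501464844), (8.347275733947754, 27.43075942993164), 23.67308807373047)
port [247 146  26   6 136] [ 0.4569 -0.2745  0.0848] -157.9180168512045 ((457.1908874511719, -274.9128112792969), (6.1924662590026855, 26.120508193969727), 24.260305404663086)
notch [203  37  18  22 211] [74.4004 82.8643 91.0642] 0.11717971608785296
notch [301 103  19  23 217] [-108.7386  -98.8718  -89.574 ] 0.11712852370956633
(array([   0,  201,   91, 1698,  407,  372,  361,  359,  267,  220, 2837,
        575,  613,  367, 7364,  783,    2,    0,    0,    0]), array([-0.03 , -0.025, -0.02 , -0.015, -0.01 , -0.005,  0.   ,  0.005,
        0.01 ,  0.015,  0.02 ,  0.025,  0.03 ,  0.035,  0.04 ,  0.045,
        0.05 ,  0.055,  0.06 ,  0.065,  0.07 ]))
```

```bash
python3 - <<'E'
from h import *
np.set_printoptions(precision=4,suppress=True)
a=np.load("w6.npz"); P,im,pos,R=a["P"],a["im"],a["pos"],a["R"]
rows,cols=np.mgrid[:384,:512]
hsv=cv2.cvtColor(im,cv2.COLOR_BGR2HSV)
L=(P-pos)@R
base=(rows>150)&(hsv[...,1]<70)&(np.hypot(L[...,0],L[...,1])<.055)
pl=base&(L[...,2]>.037)&(L[...,2]<.047)
v=L[pl]; A=np.c_[v[:,:2],np.ones(len(v))]; co=np.linalg.lstsq(A,v[:,2],rcond=None)[0]; print("plug plane z0,slopes deg",co[2],np.degrees(co[:2]),len(v), np.median(v[:,2]))
print("plug circle",cv2.minEnclosingCircle((v[np.hypot(v[:,0],v[:,1])<.0372][:,:2]*1000).astype(np.float32)))
lug=base&(L[...,2]>.039)&(L[...,2]<.053)&(np.abs(L[...,0])>.0385)&(np.abs(L[...,1])<.015)
for s in (1,-1):
    w=L[lug&(s*L[...,0]>0)]
    if len(w): print("lug",s,len(w),w.mean(0),w.min(0),w.max(0))
tt=base&(L[...,2]>-.018)&(L[...,2]<-.008)&(np.abs(L[...,1])<.03)
for s in (1,-1):
    w=L[tt&(s*L[...,1]>0)]; 
    if len(w): print("tab",s,len(w),np.median(w,0),w.min(0),w.max(0))
th=base&(L[...,2]>.025)&(L[...,2]<.038)&(np.abs(L[...,1])>.036)
for s in (1,-1):
    w=L[th&(s*L[...,1]>0)]
    if len(w): print("tooth",s,len(w),w.mean(0),w.min(0),w.max(0))
E
```

```text
plug plane z0,slopes deg 0.043568789581364877 [0.508  0.1125] 8262 0.04359831172041747
plug circle ((-0.00642710505053401, 0.01774885319173336), 37.18580627441406)
lug 1 50 [0.0388 0.001  0.048 ] [ 0.0385 -0.0067  0.0459] [0.039  0.0076 0.0506]
lug -1 308 [-0.0429  0.0006  0.0451] [-0.048  -0.0108  0.0421] [-0.0385  0.0122  0.0476]
tab 1 1243 [ 0.0011  0.0218 -0.0128] [-0.0155  0.0182 -0.018 ] [ 0.0108  0.0299 -0.008 ]
tab -1 1259 [ 0.0009 -0.0204 -0.0129] [-0.016  -0.0289 -0.018 ] [ 0.0107 -0.0171 -0.0081]
tooth 1 165 [-0.0017  0.0394  0.0308] [-0.0059  0.036   0.0287] [0.0004 0.0426 0.035 ]
tooth -1 129 [-0.0017 -0.0386  0.0307] [-0.0057 -0.0411  0.0289] [ 0.0004 -0.036   0.0355]
```

```bash
python3 - <<'E'
from h import *
from scipy.optimize import least_squares
np.set_printoptions(precision=4,suppress=True)
a=np.load("w6.npz"); P,im,pos,R=a["P"],a["im"],a["pos"],a["R"]
rows,cols=np.mgrid[:384,:512]
L=(P-pos)@R
pl=(rows>150)&(L[...,2]>.040)&(L[...,2]<.0475)&(np.hypot(L[...,0],L[...,1])<.06)
v=L[pl]; th=np.degrees(np.arctan2(v[:,1],v[:,0])); r=np.hypot(v[:,0],v[:,1])
pts=[]
for t in range(-180,180,10):
    s=r[np.abs(th-t-5)<5]
    if len(s)>20:
        e=np.percentile(s,99); print(t+5,len(s),round(e,4),end="; ")
        if .033<e<.040 and min(abs(abs(t+5)-0),abs(abs(t+5)-180))>18: u=np.radians(t+5); pts.append([e*np.cos(u),e*np.sin(u)])
pts=np.array(pts); print(len(pts)); print(least_squares(lambda p:np.hypot(*(pts-p[:2]).T)-.0365,[0,0],loss="soft_l1",f_scale=.0005).x)
# all lug pixels
lg=(rows>150)&(L[...,2]>.038)&(L[...,2]<.054)&(np.hypot(L[...,0],L[...,1])<.06)&(np.abs(L[...,0])>.0385)&(np.abs(L[...,1])<.02)
for s in (1,-1):
    w=L[lg&(s*L[...,0]>0)]; print(s,len(w),np.percentile(w,[3,50,97],axis=0) if len(w) else 0)
E
```

```text
-175 294 0.0473; -165 195 0.0401; -155 215 0.0398; -145 168 0.0388; -135 48 0.0283; -125 29 0.0225; -115 27 0.0196; -105 25 0.0181; -95 153 0.0352; -85 217 0.0349; -75 250 0.0342; -65 307 0.0335; -55 314 0.0331; -45 311 0.0326; -35 304 0.0326; -25 312 0.032; -15 346 0.0377; -5 501 0.0391; 5 462 0.0389; 15 379 0.0386; 25 316 0.0326; 35 319 0.0331; 45 328 0.0334; 55 323 0.0341; 65 329 0.0345; 75 264 0.0353; 85 237 0.0362; 95 134 0.0365; 105 31 0.0195; 115 25 0.0213; 125 32 0.0244; 135 62 0.0305; 145 196 0.0395; 155 206 0.0402; 165 207 0.0458; 175 290 0.0471; 15
[-0.0045  0.0006]
1 56 [[ 0.0386 -0.0064  0.0461]
 [ 0.0387  0.0001  0.0481]
 [ 0.039   0.0072  0.0499]]
-1 308 [[-0.0469 -0.0071  0.0426]
 [-0.0433  0.0004  0.0454]
 [-0.0386  0.0084  0.0467]]
```

Cap in hand: axis 4.3 mm toward tool -x, TCP 54 mm above the underside, heading matched. Mouth at (0.5174,-0.2500,0.125), slot axis 22.5°. The TCP target is therefore (0.5211,-0.2478) at ψ=-67.5; seated it would be at z≈0.154.

```bash
python3 -c "
from h import *
plan([.5211,-.2478,.20],-67.5)"
```

```text
shift [0.2822 0.02   0.3686] turn [-0.0022 -0.006   0.0205] now [ 0.4406 -0.2763  0.3102] psi -66.58 F [ 0.1  0.4 -1.3] t 6.8 w 0.045
```

step_arm(
  steps=[0.5, 0.14, 0.01, 0.08, 0, -0.006, 0.02, 0.5, 0.25, 0.02, 0.16, 0, -0.006, 0.02, 0.5, 0.282, 0.02, 0.25, 0, -0.006, 0.02, 0.5, 0.282, 0.02, 0.33, 0, -0.006, 0.02, 0.5, 0.282, 0.02, 0.368, 0, -0.006, 0.02, 0.5, 0.282, 0.02, 0.368, 0, -0.006, 0.02, 0.5, 0.282, 0.02, 0.368, 0, -0.006, 0.02],
)

```text
time_s: 7.5
position: [0.5218, -0.2484, 0.2022]
tool_rot: [[0.924, 0.383, 0.002], [0.383, -0.924, -0.001], [0.001, 0.001, -1.0]]
ft_force: [0.2, -0.2, -1.2]
grip_width: 0.0454
```

```bash
python3 - <<'E'
from h import *
s=env.observe(); print(s["tool_rot"].round(4).tolist())
plan([.5211,-.2478,.17],-67.5)
for n in ["wrist","scene","top"]:
    im,d=imaging.get_image(n);cv2.imwrite(f'pics/{n}7.png',im)
    if n=="scene": cv2.imwrite("pics/scene7z.png",cv2.resize(im[80:230,160:320],None,fx=4,fy=4,interpolation=cv2.INTER_CUBIC))
E
```

```text
[[0.9237, 0.3831, 0.0018], [0.3831, -0.9237, -0.0006], [0.0015, 0.0012, -1.0]]
shift [-0.0015 -0.0028  0.1072] turn [ 0.0015 -0.0019  0.0006] now [ 0.5218 -0.2484  0.2022] psi -67.47 F [ 0.2 -0.2 -1.2] t 7.5 w 0.0454
```

View pics/wrist7.png

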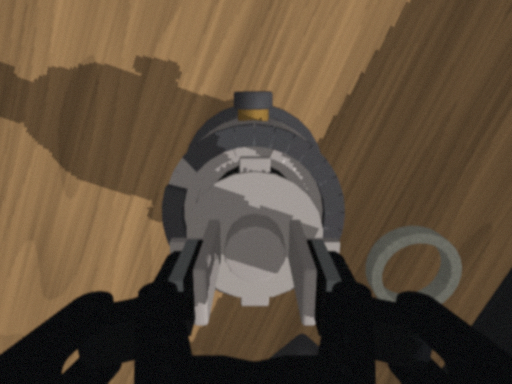

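View pics/scene7z.png

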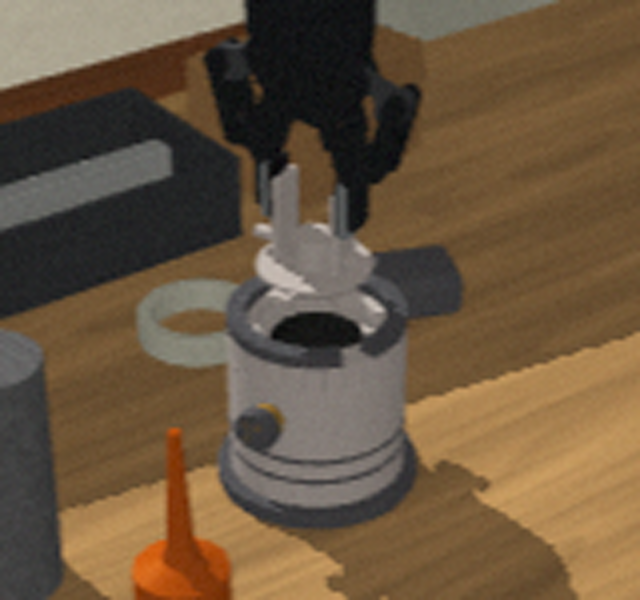

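The port (254,105) and the cap's +x lug (256,165) line up, with the cap above the mouth. Lowering in stages.

step_arm(
  steps=[0.5, -0.0015, -0.003, 0.04, 0, 0, 0, 0.5, -0.0015, -0.003, 0.07, 0, 0, 0, 0.5, -0.0015, -0.003, 0.085, 0, 0, 0, 0.5, -0.0015, -0.003, 0.095, 0, 0, 0, 0.5, -0.0015, -0.003, 0.095, 0, 0, 0],
)

```text
time_s: 8.15
position: [0.521, -0.2472, 0.1725]
tool_rot: [[0.924, 0.384, 0.001], [0.384, -0.924, 0.001], [0.001, -0.0, -1.0]]
ft_force: [0.3, -1.1, -2.4]
grip_width: 0.0452
```

```bash
python3 - <<'E'
from h import *
plan([.5211,-.2478,.165],-67.5)
im,d=imaging.get_image("wrist");cv2.imwrite('pics/w8.png',im)
E
```

```text
shift [-0.0004  0.0019  0.0251] turn [-0.0004 -0.0009  0.0012] now [ 0.521  -0.2472  0.1725] psi -67.45 F [ 0.3 -1.1 -2.4] t 8.15 w 0.0452
```

View pics/w8.png

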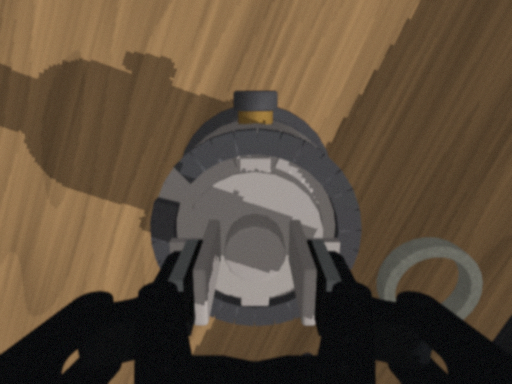

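The cap is inside the ring and centred, with no contact. On down, watching the force.

step_arm(
  steps=[0.5, 0, 0.002, 0.007, 0, 0, 0, 0.5, 0, 0.002, 0.013, 0, 0, 0, 0.5, 0, 0.002, 0.02, 0, 0, 0, 0.5, 0, 0.002, 0.02, 0, 0, 0],
)

```text
time_s: 8.6
position: [0.5211, -0.2477, 0.1663]
tool_rot: [[0.923, 0.384, 0.0], [0.384, -0.923, 0.001], [0.001, -0.001, -1.0]]
ft_force: [-0.2, 0.5, -2.1]
grip_width: 0.0451
```

step_arm(
  steps=[0.5, 0, 0, 0.007, 0, 0, 0, 0.5, 0, 0, 0.013, 0, 0, 0, 0.5, 0, 0, 0.02, 0, 0, 0, 0.5, 0, 0, 0.02, 0, 0, 0],
)

```text
time_s: 9.0
position: [0.5211, -0.2477, 0.1603]
tool_rot: [[0.923, 0.384, 0.0], [0.384, -0.923, 0.001], [0.0, -0.001, -1.0]]
ft_force: [-0.4, -0.0, -1.5]
grip_width: 0.0452
```

step_arm(
  steps=[0.5, 0, 0, 0.006, 0, 0, 0, 0.5, 0, 0, 0.012, 0, 0, 0, 0.5, 0, 0, 0.018, 0, 0, 0, 0.5, 0, 0, 0.018, 0, 0, 0],
)

```text
time_s: 9.4
position: [0.5213, -0.2478, 0.1559]
tool_rot: [[0.923, 0.384, 0.001], [0.384, -0.923, -0.0], [0.001, 0.001, -1.0]]
ft_force: [-2.2, 0.6, 7.1]
grip_width: 0.0448
```

The seal is pushing back (about 9 N). A little further toward the floor.

step_arm(
  steps=[0.5, 0, 0, 0.005, 0, 0, 0, 0.5, 0, 0, 0.008, 0, 0, 0, 0.5, 0, 0, 0.008, 0, 0, 0],
)

```text
time_s: 9.7
position: [0.5213, -0.2479, 0.1541]
tool_rot: [[0.923, 0.384, 0.002], [0.384, -0.923, -0.001], [0.001, 0.001, -1.0]]
ft_force: [-4.0, 1.2, 8.1]
grip_width: 0.0452
```

```bash
python3 - <<'E'
from h import *
plan([.5211,-.2478,.154],-67.5)
im,d=imaging.get_image("wrist");cv2.imwrite('pics/w9.png',im)
print(env.observe()["wrist_torque"])
E
```

```text
shift [-0.0006 -0.0005  0.0002] turn [ 0.0017 -0.0019  0.0013] now [ 0.5213 -0.2479  0.1541] psi -67.44 F [-4.   1.2  8.1] t 9.7 w 0.0452
[0.30885415 0.52277079 0.01108591]
```

View pics/w9.png

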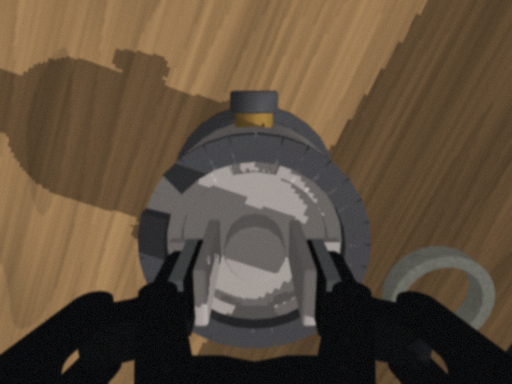

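Bottomed: TCP z 0.1541 as predicted, net press about 10 N. Now I turn clockwise about the cap's axis in small steps and watch the wrist torque.

step_arm(
  steps=[0.5, -0.001, 0.0008, 0, 0, 0, 0.07, 0.5, -0.002, 0.0015, 0, 0, 0, 0.14, 0.5, -0.002, 0.0025, 0, 0, 0, 0.22, 0.5, -0.002, 0.0025, 0, 0, 0, 0.22],
)

```text
time_s: 10.15
position: [0.5217, -0.249, 0.1543]
tool_rot: [[0.976, 0.217, 0.004], [0.217, -0.976, -0.001], [0.003, 0.002, -1.0]]
ft_force: [-0.6, 1.4, 8.7]
grip_width: 0.0452
```

```bash
cat > st.py <<'E'
from h import *
plan([.5211,-.2478,.154],-67.5); print(env.observe()["wrist_torque"].round(3))
E
python3 st.py
```

```text
shift [-0.001  -0.0044  0.001 ] turn [ 0.0032 -0.0039 -0.2209] now [ 0.5217 -0.249   0.1543] psi -77.44 F [-0.6  1.4  8.7] t 10.15 w 0.0452
[ 0.271  0.049 -0.024]
```

Turned 10°, torque near zero and the cap still down. Continuing.

step_arm(
  steps=[0.5, 0, 0.0008, 0, 0, 0, 0.07, 0.5, 0, 0.0015, 0, 0, 0, 0.14, 0.5, 0, 0.0025, 0, 0, 0, 0.22, 0.5, 0, 0.0025, 0, 0, 0, 0.22],
)

```text
time_s: 10.55
position: [0.5219, -0.2497, 0.1543]
tool_rot: [[0.999, 0.046, 0.004], [0.046, -0.999, -0.001], [0.004, 0.002, -1.0]]
ft_force: [-0.2, 0.8, 8.2]
grip_width: 0.0452
```

```bash
python3 st.py
```

```text
shift [-0.0023 -0.0066  0.0009] turn [ 0.0028 -0.0042 -0.4409] now [ 0.5219 -0.2497  0.1543] psi -87.34 F [-0.2  0.8  8.2] t 10.55 w 0.0452
[ 0.261 -0.004  0.024]
```

step_arm(
  steps=[0.5, 0, 0.0006, 0, 0, 0, 0.05, 0.5, 0, 0.0012, 0, 0, 0, 0.1, 0.5, 0, 0.0017, 0, 0, 0, 0.15, 0.5, 0, 0.0017, 0, 0, 0, 0.15],
)

```text
time_s: 10.95
position: [0.5219, -0.2502, 0.1542]
tool_rot: [[0.997, -0.071, 0.004], [-0.071, -0.998, -0.001], [0.004, 0.001, -1.0]]
ft_force: [1.0, 0.4, 6.8]
grip_width: 0.0451
```

```bash
python3 st.py
```

```text
shift [-0.0034 -0.0078  0.0006] turn [ 0.0026 -0.0045 -0.5899] now [ 0.5219 -0.2502  0.1542] psi -94.05 F [1.  0.4 6.8] t 10.95 w 0.0451
[ 0.2   -0.063 -0.021]
```

Now 26.6° turned. From here I take about 2° a step and feel for the stop.

step_arm(
  steps=[0.5, 0, 0.0003, 0, 0, 0, 0.03, 0.5, 0, 0.0006, 0, 0, 0, 0.06, 0.5, 0, 0.0006, 0, 0, 0, 0.06],
)

```text
time_s: 11.25
position: [0.522, -0.2504, 0.1542]
tool_rot: [[0.993, -0.117, 0.004], [-0.117, -0.993, -0.001], [0.004, 0.001, -1.0]]
ft_force: [0.7, 0.5, 6.8]
grip_width: 0.0452
```

```bash
python3 st.py
```

```text
shift [-0.0038 -0.0084  0.0006] turn [ 0.0025 -0.0046 -0.6493] now [ 0.522  -0.2504  0.1542] psi -96.72 F [0.7 0.5 6.8] t 11.25 w 0.0452
[ 0.207 -0.135  0.015]
```

step_arm(
  steps=[0.5, 0, 0.0003, 0, 0, 0, 0.025, 0.5, 0, 0.0005, 0, 0, 0, 0.05, 0.5, 0, 0.0005, 0, 0, 0, 0.05],
)

```text
time_s: 11.55
position: [0.5221, -0.2502, 0.1542]
tool_rot: [[0.988, -0.155, 0.004], [-0.155, -0.988, -0.001], [0.004, 0.0, -1.0]]
ft_force: [0.7, 3.4, 7.7]
grip_width: 0.0455
```

```bash
python3 st.py
```

```text
shift [-0.0044 -0.0073  0.0005] turn [ 0.0016 -0.0051 -0.6985] now [ 0.5221 -0.2502  0.1542] psi -98.93 F [0.7 3.4 7.7] t 11.55 w 0.0455
[ 0.489 -0.231  0.166]
```

Torque is starting to rise (0.17 N m) at 31.4°, where the notches suggested. One more degree to confirm.

step_arm(
  steps=[0.5, 0, 0.0002, 0, 0, 0, 0.015, 0.5, 0, 0.0002, 0, 0, 0, 0.02, 0.5, 0, 0.0002, 0, 0, 0, 0.02],
)

```text
time_s: 11.85
position: [0.5222, -0.2499, 0.1541]
tool_rot: [[0.985, -0.17, 0.004], [-0.17, -0.985, -0.0], [0.004, -0.0, -1.0]]
ft_force: [2.5, 4.1, 7.3]
grip_width: 0.045
```

```bash
python3 st.py
```

```text
shift [-0.0047 -0.0063  0.0005] turn [ 0.0009 -0.0053 -0.7174] now [ 0.5222 -0.2499  0.1541] psi -99.78 F [2.5 4.1 7.3] t 11.85 w 0.045
[ 0.702 -0.405  0.407]
```

A clear hard stop: 0.41 N m for under 1°. I ease back slightly, then open while still down so the tabs spring into the notches.

step_arm(
  steps=[0.5, 0, 0, 0, 0, 0, -0.015, 0.5, 0, 0, 0, 0, 0, -0.015],
)

```text
time_s: 12.05
position: [0.5222, -0.2499, 0.1542]
tool_rot: [[0.987, -0.159, 0.004], [-0.159, -0.987, -0.0], [0.004, -0.001, -1.0]]
ft_force: [1.0, 4.0, 6.7]
grip_width: 0.0452
```

```bash
python3 st.py
```

```text
shift [-0.0046 -0.0063  0.0005] turn [ 0.0008 -0.0054 -0.7027] now [ 0.5222 -0.2499  0.1542] psi -99.12 F [1.  4.  6.7] t 12.05 w 0.0452
[ 0.788 -0.404  0.018]
```

step_arm(
  steps=[0.6, 0, 0, 0, 0, 0, 0, 0.7, 0, 0, 0, 0, 0, 0, 0.8, 0, 0, 0, 0, 0, 0, 0.9, 0, 0, 0, 0, 0, 0, 0.9, 0, 0, 0, 0, 0, 0, 0.9, 0, 0, 0, 0, 0, 0],
)

```text
time_s: 12.65
position: [0.521, -0.2503, 0.1527]
tool_rot: [[0.987, -0.159, 0.0], [-0.159, -0.987, 0.0], [0.0, -0.001, -1.0]]
ft_force: [-0.3, 0.6, -0.6]
grip_width: 0.077
```

```bash
python3 st.py; python3 - <<'E'
from h import *
np.set_printoptions(precision=4,suppress=True)
for n in ["wrist","scene"]:
    c=imaging.get_calibration(n);im,d=imaging.get_image(n);cv2.imwrite(f'pics/{n}10.png',im)
    if n=="wrist":
        P=cloud(n,d,c); hsv=cv2.cvtColor(im,cv2.COLOR_BGR2HSV)
        m=(np.hypot(P[...,0]-.5174,P[...,1]+.25)<.045)&(P[...,2]>.155)&(P[...,2]<.175)&(hsv[...,2]>60)
        k,l,st,_=cv2.connectedComponentsWithStats(m.astype(np.uint8))
        for i in range(1,k):
            if st[i,4]>40: q=P[l==i]; print(st[i,4],q.mean(0),cv2.minAreaRect((q[:,:2]*1000).astype(np.float32)))
E
```

```text
shift [-0.0011 -0.0084 -0.0042] turn [-5.000e-04 -6.000e-04 -7.038e-01] now [ 0.521  -0.2503  0.1527] psi -99.17 F [-0.3  0.6 -0.6] t 12.65 w 0.077
[ 0.018  0.036 -0.009]
248 [ 0.5378 -0.2117  0.1657] ((537.7491455078125, -211.80685424804688), (3.762923002243042, 1.4460185766220093), 80.50304412841797)
113 [ 0.5246 -0.2937  0.166 ] ((524.6326904296875, -293.60430908203125), (1.5403048992156982, 1.5892970561981201), 7.669338226318359)
1581 [ 0.5253 -0.224   0.1663] ((523.2896728515625, -222.61666870117188), (6.970416069030762, 24.51277732849121), 80.84243774414062)
1578 [ 0.5167 -0.2777  0.1664] ((514.1381225585938, -278.24267578125), (7.058338642120361, 25.319887161254883), 80.86038208007812)
```

View pics/wrist10.png

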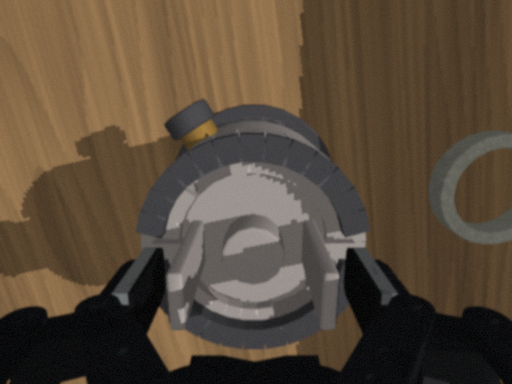

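Both tabs are out: tops 56.4 mm centre to centre (rest is 56), teeth in the notches at (155,240) and (352,240), and tab axis turned about 32°. Now I withdraw straight up.

step_arm(
  steps=[1, 0, 0, 0, 0, 0, 0, 1, 0, 0, 0, 0, 0, 0, 1, 0, 0, -0.05, 0, 0, 0, 1, 0, 0, -0.15, 0, 0, 0, 1, 0, 0, -0.3, 0, 0, 0, 1, 0, 0, -0.4, 0, 0, 0, 1, 0, 0, -0.4, 0, 0, 0, 1, 0, 0, -0.4, 0, 0, 0],
)

```text
time_s: 13.55
position: [0.5209, -0.2502, 0.2728]
tool_rot: [[0.987, -0.159, 0.001], [-0.159, -0.987, 0.0], [0.001, -0.0, -1.0]]
ft_force: [0.6, 0.6, -0.8]
grip_width: 0.0855
```

```bash
python3 st.py; python3 - <<'E'
from h import *
np.set_printoptions(precision=4,suppress=True)
for n in ["wrist","scene","top"]:
    c=imaging.get_calibration(n);im,d=imaging.get_image(n);cv2.imwrite(f'pics/{n}11.png',im)
    P=cloud(n,d,c); hsv=cv2.cvtColor(im,cv2.COLOR_BGR2HSV)
    m=(np.hypot(P[...,0]-.5174,P[...,1]+.25)<.045)&(P[...,2]>.16)&(P[...,2]<.178)
    k,l,st,_=cv2.connectedComponentsWithStats(m.astype(np.uint8))
    for i in range(1,k):
        if st[i,4]>20: q=P[l==i]; print(n,st[i,4],q.mean(0),np.median(q[:,2]),cv2.minAreaRect((q[:,:2]*1000).astype(np.float32)))
cv2.imwrite("pics/fz.png",cv2.resize(cv2.imread("pics/scene11.png")[110:220,180:300],None,fx=5,fy=5,interpolation=cv2.INTER_CUBIC))
E
```

```text
shift [-0.0011 -0.008   0.3959] turn [-1.000e-04 -1.200e-03 -7.037e-01] now [ 0.5209 -0.2502  0.2728] psi -99.17 F [ 0.6  0.6 -0.8] t 13.55 w 0.0855
[ 0.029  0.011 -0.004]
wrist 351 [ 0.5241 -0.2232  0.1683] 0.16907947716690983 ((523.6213989257812, -222.61814880371094), (6.759817600250244, 23.200151443481445), 80.86865234375)
wrist 346 [ 0.5153 -0.2781  0.1684] 0.16895739248393055 ((514.72216796875, -278.4440612792969), (6.807351589202881, 23.50368881225586), 80.82361602783203)
scene 37 [ 0.5154 -0.2732  0.166 ] 0.16695213155598876 ((515.5532836914062, -273.30157470703125), (12.36383056640625, 23.75687026977539), 68.9054183959961)
scene 40 [ 0.5254 -0.2175  0.166 ] 0.1665246154139251 ((524.9759521484375, -217.8306427001953), (9.188316345214844, 23.941007614135742), 80.97655487060547)
```

View pics/wrist11.png

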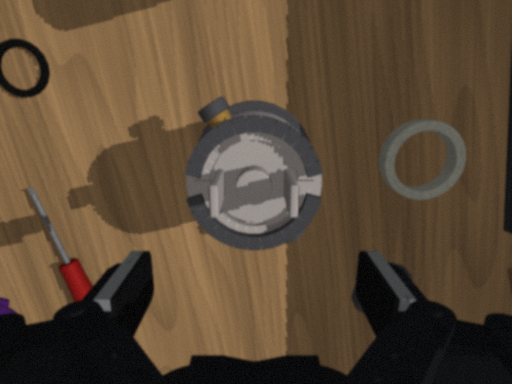

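View pics/fz.png

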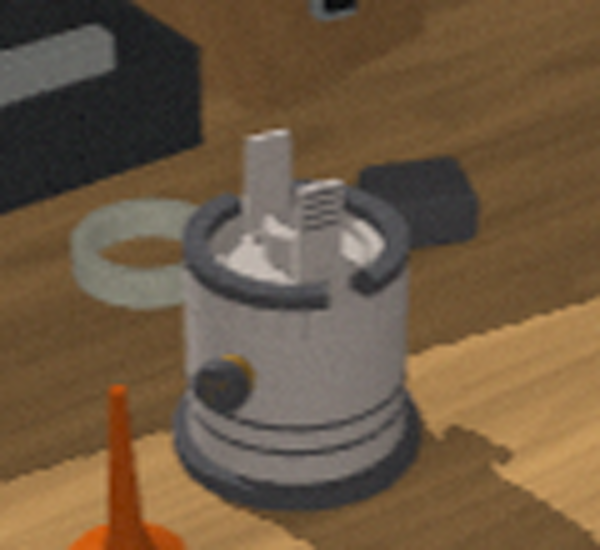

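View pics/top11.png

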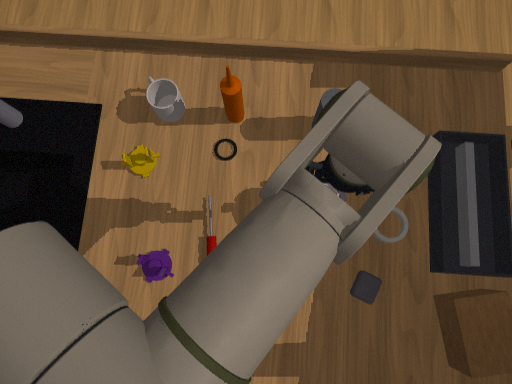

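Tab tops are now at z 0.169, the height expected once the seal lifts the locked cap. The tabs are 56.5 mm apart, turned about 32°, with the teeth in the notches; the bystanders that show haven't moved.

```bash
python3 -c "
from rig import close_job
print(close_job())"
```

```text
the job is handed in; nothing more can be done
None
```

The white cap is locked in the canister's mouth with both tabs sprung out, and the job is handed in. I gripped the cap by its tabs and lowered it squeezed through the slots to the bottom. I then turned it clockwise under about 10 N of press to the stop, eased back about 0.6°, released it and withdrew straight up. The robot's clock stood at about 14 s of the 70 s allowed.

Last checks:
- **Stop:** torque started to rise at about 31° and reached 0.41 N m at about 32°, well under the canister's limit of some 1 N m.
- **Tabs:** their tops are 56.5 mm apart centre to centre (56 mm at rest), with the teeth in the notches.
- **Height:** the wrist camera puts the tab tops at z 0.169, so the grip point is about 28 mm above the rim, as expected after the seal lifts the cap. The scene camera read about 2 mm lower, within its calibration.
- **Centring:** the cap's axis is about 2 mm from the measured mouth centre, inside the 6 mm allowed.
- **Other things:** the gripper is clear of everything. Nothing visible had moved by eye; the arm hid part of the final top view, including the spare filter.

The arm pressed the cap on the worktop with about 13 N while closing on it, and the cap ended up about 4 mm off-centre in the fingers. I measured that offset and corrected for it before inserting the cap.

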